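# Vent and open the bench pressure vessel

## Task

Open the pressure vessel. First vent it by setting the black vent lever half open (45 degrees); then unscrew the T-handle three half turns so its foot stands clear of the lid, and swing the bridge aside through at least a quarter turn. Leave those as set, lift the lid off and set it down gently, boss upward, flat in the white tray, without disturbing the other things on the bench.

Things in the scene. Friction and masses are not known exactly. Their poses are not given: they have to be found in the camera images.
- vessel: Pressure vessel, bolted down; origin on the bench on its axis, z up. Steel pot, 104 mm diameter, rim 100 mm up, on a 236 x 140 x 12 mm plate. 20 mm posts 85 mm off the axis: pivot post on its +x side, catch post on its -x side (towards the robot), both 211 mm high. On its -y side the vent pipe (62 mm up, to 175 mm from the axis with silencer); on +y a brass relief valve (82 mm out, 110 mm high).
- vent_lever (a joint): Angle (rad) of the vent valve's lever about its upright stem, anticlockwise from above as it opens: 0 shut (points to the vessel's -x, square to the pipe), 0.785 half open, 1.571 fully open (points to the vessel's -y, along the pipe). Resists 0.22 N m (3 N at the grip); stays where it is left.
- vent_stem (a point): On the axis of the vent lever's stem, at the height of the lever (91 mm above the bench). Its -x axis points along the lever towards the grip; z up.
- vent_grip (a point): Point to grip the vent lever: middle of its black sleeve, 70 mm from the stem axis, 91 mm above the bench. The sleeve is 16 mm wide, 12 mm high, and runs from 37 to 95 mm from the stem.
- t_handle (a joint): Turn (rad) of the T-handle screw: 0 fully tight, grows as it is unscrewed (anticlockwise from above), stop at 11.0. Screw and T-bar rise 8 mm a turn (1.27 mm a rad). At 0 the 22 mm foot is at the floor of the lid's 8 mm deep socket; it is out after one turn (6.3), 4 mm clear after three half turns (9.4). Friction 0.15 N m; stays where it is left.
- t_hub (a point): Centre of the T-handle: on the screw's axis, mid-height of the bar, 236 mm above the bench when tight; x along the bar, z up. Bar: 12 mm steel rod, 110 mm over all, with 16 mm caps on its last 7 mm, through a 26 mm hub 28 mm high; grip it 36 mm from the axis. At 0 the bar stands 0.3 rad anticlockwise of the bridge's line. Bridge top is 42 mm below the bar (when tight).
- bridge (a joint): Swing (rad) of the bridge about the upright pivot post, clockwise from above as it swings off: 0 over the lid, hook round the catch post; 1.571 a quarter turn, out over the vessel's +y side; stop at 2.1. Resists 0.5 N m (4 N pushed 130 mm from the pivot); stays where it is left. Held by the foot in the lid's socket until the screw is backed off.
- bridge_pivot (a point): On the axis of the pivot post, at mid-height of the bridge (182 mm above the bench). Its -x axis points along the bridge towards the hook; z up.
- bridge_bar (a point): On the bridge bar's centre line at mid-height, 130 mm from the pivot axis, between screw and hook. Steel bar 34 mm wide, 24 mm high (170 to 194 mm above the bench); the screw is 85 mm from the pivot in a 46 mm round boss; the hook ends 196 mm from the pivot. Push it from the side that faces the vent valve, or swing it by the T-handle.
- lid_mid (a point): The loose aluminium lid (0.5 kg): point on its axis half-way up, 24 mm above its underside; z up. From below: 6 mm spigot, 83 mm diameter (hangs in the pot, 2.5 mm play all round); 12 mm flange, 110 mm diameter; boss to grip, 46 mm diameter, 30 mm high, its top a socket 32 mm wide, 8 mm deep. On the vessel its flange top is 112 mm, its boss top 142 mm above the bench.
- tray: White plastic tray, fixed, 160 x 160 mm outside and 22 mm high, wall and floor 4 mm. Origin at the centre of its underside on the bench. Stands to the left or right of the vessel.
- dish: Bystander: glass crystallising dish, 140 mm diameter, 65 mm high, origin at the centre of its underside; on the side opposite to the tray.
- gasket: Bystander: spare black rubber gasket, 100 mm ring, 6 mm thick, lying before the vessel; origin at its centre, underside.
- spanner: Bystander: steel spanner, 150 mm, lying before the vessel; origin at its underside.
- reagent: Bystander: amber bottle, 52 mm diameter, 100 mm high, behind the vent valve; origin at the centre of its underside.
- beaker: Bystander: small glass beaker, 66 mm diameter, 80 mm high, behind the relief valve; origin at the centre of its underside.
- wash_bottle: Bystander: white wash bottle, 70 mm diameter, 190 mm high with its spout, far left; origin at the centre of its underside.
Things that resemble listed ones, but are neither listed nor needed, are in the scene too. What is shaped like the part that bears lid_mid but blue or red is not meant.

How it is judged:
By the outcome, as a careful person would: the job done as asked, in the order asked, and still so for the second after the job is handed in, with the robot touching nothing.
It also fails if it takes over 72 s, if anything falls off the work surface, if the arm or the gripper's body presses on something with over 40 N, if the wrist force passes 120 N, or if a joint passes its speed limit or range.

## Robot

A 6-joint arm with a two-finger parallel gripper is mounted at the origin on the work surface. World frame = base frame: x ahead of the robot, y to its left, z up, the work surface at z = 0. Lengths are in mm, angles in rad, forces in N, time in s.
With the tool pointing down it reaches from about 350 to 775 mm from the base axis. Payload 7.3 kg.
Tool frame: the origin (TCP) lies on the front face of the gripper's body, between the roots of the fingers; the fingertips stand 66 mm ahead of it and the grasp point (between the pads) lies 47 mm ahead of it (bot.tcp_to_grasp is the z of the grasp point in the tool frame, in mm); z points along the fingers, y is the direction in which the jaws open and shut (so a half turn about z gives the same grasp; the last joint's range is limited). The gripper opens to 92 mm and grips with 3 to 60 N. Pads are 19 mm wide; open, the fingers measure 130 mm over their backs; the gripper's body (75 mm by 190 mm) begins 47 mm behind the grasp point.
Start: joints at [1.18, 0.342, 1.524, -0, 1.275, -0.146], TCP at [127.222, 509.366, 292.241] pointing down, gripper open.
Joint ranges: [-2.53, 2.53], [-0.77, 2.02], [0.04, 2.7], [-1, 4.14], [0.28, 2.66], [-3.11, 3.11]. Speed limits (rad/s): [2.57, 2.57, 3.14, 3.14, 3.14, 3.14].

## Interface

Orientations are given as [roll, pitch, yaw] about the fixed x, y, z axes, in that order (R = Rz(yaw) Ry(pitch) Rx(roll)).
In Python, from plant import bot gives the robot as it stands.
- The arm moves only by the tool carry_out, never from a script. Its argument "deltas" is a list that holds one entry, the list of rows, each a list of 4 numbers: the shift along the tool's x, y, z in mm, then the turn about the tool's z in units of 5 degrees (1.0 is 5 degrees). A call has 1 to 20 rows; each row is the pose to reach, as a shift and turn from the pose commanded when the call began, along the tool's axes at that moment; what a row does not reach only later rows make up. A row lasts 1/10 s, in which the tool goes at most 50 mm and 8.59 degrees, less where a joint would pass 70% of its speed; a pose out of reach is approached as far as the arm can. A call with a gripper value outside its range is refused whole. "fingers" is the finger opening in mm, from 0 to 91.8, set as the call begins (left out, the last holds). The fingers move at their own pace and stop on an object; the grip force is fixed at half the most. Time passes only in rows, so rows that repeat a pose let the fingers close. It gives the time, the measured TCP pose, the force and the opening at its end, in the units of the state.
- bot.get_obs(): the state, without advancing time (a new reading comes with each control period).
- bot.capture(name): name is "scene" or "top"; returns (picture, depth): 400x640x3 uint8, blue, green, red; 400x640 float32, mm along the optical axis (not along the pixel's ray), 0 where there is no reading.
- bot.camera_model(name): a dict with "K" (3x3 intrinsics, pixels), "distortion" ([k1, k2, p1, p2, k3] as OpenCV has them; the pictures are not rectified), "camera_from_world" (4x4, takes a point from world to camera coordinates). Camera axes: x right, y down, z forward; pixel columns grow to the right and rows downward; lengths in mm; the calibration is good to about 2 mm. A picture is of the moment at which its call begins. camera_model takes no time and is no camera call.
- bot.close_job(): hands the job in, once; it reports no verdict.
The state is a dict: "time": time; "joint_positions": joint angles; "dq": joint speeds; "tau": joint torques, N m; "tool_pos": TCP position; "tcp_rot": TCP orientation; "contact_force": force on the tool from outside, world axes, zero at the start; "moment": the same for the moment, N m; "grip_width": finger opening in mm.
Only numpy, scipy, OpenCV 4.12 (cv2) and the standard library are available. Lean on these libraries where they do the work, as an engineer would, in place of code of your own. Each camera call takes 0.05 s, during which the arm holds its last target. There are 200 camera calls.

## Working session

There is one attempt and no reset: what is moved stays moved. The work goes in short steps, Python scripts to look and compute and a tool call to move; the robot and the scene stay as the last step left them, time stands still between calls to the robot, and variables do not carry over. Pictures are saved under pics/ and viewed, about 8 in all and at most 12, crops included, and the job is handed in when it is done.

Besides the shell and the picture viewer there is one more tool, called as name(argument=value, ...) on one line, values as JSON. carry_out: Moves the arm, as the interface text tells. Its arguments: {"type":"object","properties":{"deltas":{"type":"array","items":{"type":"array","items":{"type":"array","items":{"type":"number"}}}},"fingers":{"type":"number"}},"required":["deltas"]}

```bash
mkdir -p pics; ls; python3 - <<'E'
from plant import bot
import cv2,numpy as np
o=bot.get_obs()
for k in o: print(k,np.round(o[k],3))
print(bot.tcp_to_grasp)
for n in("scene","top"):
    p,d=bot.capture(n); cv2.imwrite(f"pics/{n}0.png",p); np.save(f"pics/{n}0.npy",d)
    m=bot.camera_model(n); print(n,np.round(m["K"],1).tolist(),m["distortion"],np.round(m["camera_from_world"],3).tolist())
E
```

```text
pics
time 0.0
joint_positions [ 1.18   0.343  1.525  0.     1.275 -0.146]
dq [-0.    -0.001  0.    -0.001  0.    -0.001]
tau [ 3.0000e-03 -4.3125e+01 -2.4422e+01  7.2000e-02  5.6000e-02 -0.0000e+00]
tool_pos [127.097 509.079 291.564]
tcp_rot [-3.14  -0.     2.897]
contact_force [0.496 0.93  0.242]
moment [0.017 0.03  0.039]
grip_width 91.877
46.699999999999996
scene [[382.3, 0.0, 318.9], [0.0, 382.3, 191.4], [0.0, 0.0, 1.0]] [-0.04569329  0.          0.          0.          0.        ] [[-0.866, 0.499, 0.005, 418.377], [0.377, 0.66, -0.65, -86.116], [-0.328, -0.561, -0.76, 1424.891], [0.0, 0.0, 0.0, 1.0]]
top [[452.9, 0.0, 321.4], [0.0, 452.9, 196.8], [0.0, 0.0, 1.0]] [-0.08428588  0.          0.          0.          0.        ] [[-0.011, -1.0, -0.001, 3.626], [-0.981, 0.011, -0.193, 521.414], [0.193, -0.001, -0.981, 1190.557], [0.0, 0.0, 0.0, 1.0]]
```

View pics/scene0.png

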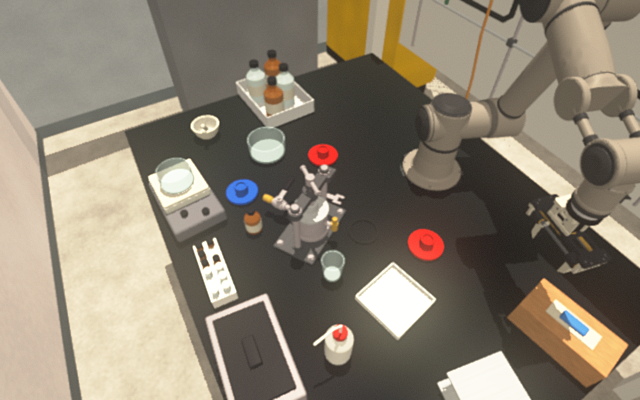

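View pics/top0.png

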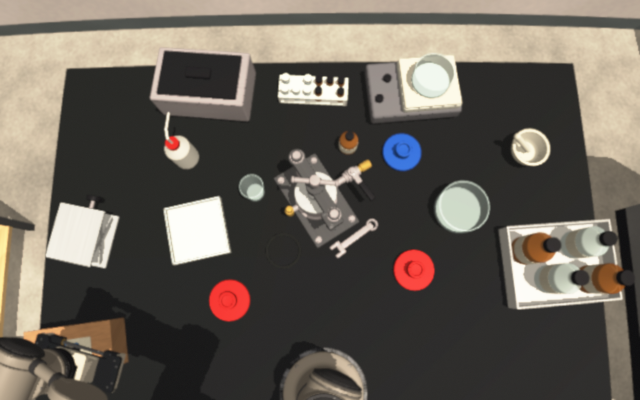

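```bash
cat > h.py <<'E'
import cv2,numpy as np
from plant import bot
def ray(n,uv):
    m=bot.camera_model(n);K=np.array(m["K"]);T=np.array(m["camera_from_world"])
    p=cv2.undistortPoints(np.float64(uv).reshape(-1,1,2),K,np.array(m["distortion"])).reshape(-1,2)
    R=T[:3,:3];return -R.T@T[:3,3],np.c_[p,np.ones(len(p))]@R
def plane(n,uv,z):
    c,d=ray(n,uv);return c+d*((z-c[2])/d[:,2])[:,None]
def deproj(n,uv,dep):
    uv=np.int64(uv);c,d=ray(n,uv);return c+d*dep[uv[:,1],uv[:,0]][:,None]
def proj(n,P):
    m=bot.camera_model(n);T=np.array(m["camera_from_world"])
    return cv2.projectPoints(np.float64(P).reshape(-1,1,3),cv2.Rodrigues(T[:3,:3])[0],T[:3,3],np.array(m["K"]),np.array(m["distortion"]))[0].reshape(-1,2)
def cloud(n,dep,x0,y0,x1,y1):
    u,v=np.meshgrid(range(x0,x1),range(y0,y1));uv=np.c_[u.ravel(),v.ravel()]
    return uv,deproj(n,uv,dep)
E
python3 - <<'E'
from h import *
a=cv2.imread("pics/top0.png")[130:255,240:390];b=cv2.imread("pics/scene0.png")[145:275,225:365]
a=cv2.resize(a,(600,500),interpolation=cv2.INTER_CUBIC);b=cv2.resize(b,(560,520),interpolation=cv2.INTER_CUBIC)
cv2.imwrite("pics/c1.png",a);cv2.imwrite("pics/c2.png",b)
d=np.load("pics/top0.npy")
uv,P=cloud("top",d,240,130,390,255)
for lo,hi in((202,218),(225,245),(165,200),(84,97)):
    s=(P[:,2]>lo)&(P[:,2]<hi);print(lo,s.sum());
    lab=np.zeros(s.shape,np.uint8);lab[s]=1
    n,l,st,c=cv2.connectedComponentsWithStats(lab.reshape(125,150))
    for i in range(1,n):
        q=P[l.ravel()==i]
        if len(q)>3: print("  ",len(q),np.round(c[i]+[240,130]),q.mean(0).round(1),q.min(0).round(),q.max(0).round())
E
```

```text
202 236
   110 [296. 155.] [594.4  58.  209.9] [582.  44. 203.] [608.  71. 216.]
   115 [334. 213.] [450.1 -31.1 210. ] [436. -46. 202.] [463. -17. 216.]
225 186
   88 [300. 179.] [525.8  48.1 241.6] [519.  26. 236.] [534.  68. 245.]
   98 [327. 182.] [518.1 -14.7 240.9] [510. -41. 227.] [527.  24. 245.]
165 944
   337 [302. 166.] [571.   44.  194.1] [542.  10. 172.] [615.  77. 200.]
   603 [325. 205.] [473.7  -9.5 194.1] [416. -53. 167.] [530.  38. 200.]
84 211
   13 [347. 138.] [674.4 -74.8  91.9] [671. -82.  84.] [683. -68.  97.]
   165 [359. 181.] [ 554.7 -103.9   92.5] [ 503. -144.   86.] [594. -74.  97.]
   23 [290. 211.] [476.7  81.   88.9] [469.  73.  85.] [491.  94.  95.]
```

View pics/c1.png

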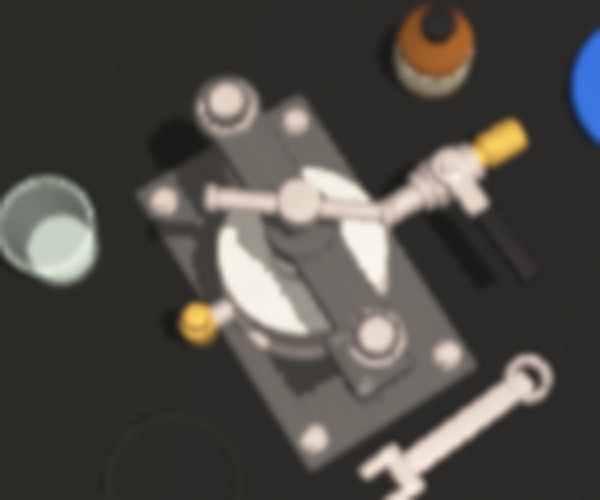

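```bash
python3 - <<'E'
from h import *
img=cv2.imread("pics/top0.png");d=np.load("pics/top0.npy")
# tray
hsv=cv2.cvtColor(img,cv2.COLOR_BGR2HSV)
m=((hsv[...,2]>150)&(hsv[...,1]<60)).astype(np.uint8);m[:, :155]=0;m[:190]=0;m[275:]=0;m[:,240:]=0
c=max(cv2.findContours(m,0,1)[0],key=cv2.contourArea)
P=plane("top",c.reshape(-1,2),22)[:,:2].astype(np.float32);print("tray",cv2.minAreaRect(P))
# lever and valve
uv,P=cloud("top",d,325,150,390,215);b=img[uv[:,1],uv[:,0]].max(1)
s=(P[:,2]>86)&(P[:,2]<104)
V=np.array([522.3,13.5]);a=np.arctan2(89.1,144.3);R=np.array([[np.cos(a),-np.sin(a)],[np.sin(a),np.cos(a)]])
q=(P[:,:2]-V)@R
for nm,k in(("dark",s&(b<60)),("bright",s&(b>=60))):
    w=q[k];cen,vec=w.mean(0),np.linalg.svd(w-w.mean(0))[2][0]
    t=(w-cen)@vec;print(nm,len(w),cen.round(1),vec.round(3),t.min().round(),t.max().round(),P[k][:,2].mean(),w.min(0),w.max(0))
uv,P=cloud("top",d,285,165,350,195);k=P[:,2]>232;w=(P[k][:,:2]-V)@R
print("bar",w.mean(0),np.linalg.svd(w-w.mean(0))[2][0],P[k][:,2].max(), cv2.minAreaRect(w.astype(np.float32)),"yaw",np.degrees(a))
E
```

```text
tray ((437.50799560546875, 348.08233642578125), (164.0998077392578, 164.6310272216797), 12.07478141784668)
dark 128 [ -67.9 -119.1] [-0.997 -0.071] -28.0 26.0 96.81131646924544 [ -94.12851701 -129.52565184] [ -39.62867976 -110.4101979 ]
bright 114 [ -14.  -115.2] [-0.998  0.067] -25.0 33.0 92.08206769072629 [ -42.10312964 -126.32180345] [ 10.65768067 -34.48609046]
bar [-8.03517943  5.00701473] [ 0.92104649 -0.38945265] 1268.8035912189887 ((-82.87877655029297, 73.61103820800781), (109.5656509399414, 247.51947021484375), 48.573543548583984) yaw 31.693821005102688
```

View pics/c2.png

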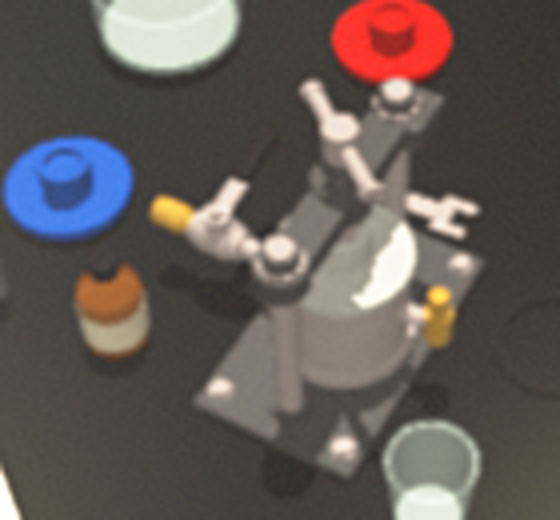

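```bash
cat >> h.py <<'E'
V=np.array([522.3,13.5]);A=np.arctan2(89.1,144.3);R2=np.array([[np.cos(A),-np.sin(A)],[np.sin(A),np.cos(A)]])
def w2v(p):return (np.asarray(p)[...,:2]-V)@R2
def v2w(p):return np.asarray(p)@R2.T+V
def goal(xy,z,yaw,frm=None):
    "delta row from pose frm=(x,y,z,yaw) (default measured) to goal"
    o=bot.get_obs();f=frm or (*o["tool_pos"],o["tcp_rot"][2])
    y=f[3];tx=np.array([np.cos(y),np.sin(y)]);ty=np.array([np.sin(y),-np.cos(y)])
    D=np.array(xy)-np.array(f[:2]);t=-(yaw-y)
    t=(t+np.pi)%(2*np.pi)-np.pi
    return np.round([D@tx,D@ty,f[2]-z,np.degrees(t)/5],2)
E
python3 - <<'E'
from h import *
d=np.load("pics/top0.npy");uv,P=cloud("top",d,280,140,360,240);w=w2v(P)
k=(P[:,2]>180)&(P[:,2]<200)
for x in range(-120,121,10):
    s=k&(abs(w[:,0]-x)<3)
    if s.any():print(x,w[s][:,1].min().round(),w[s][:,1].max().round())
g=v2w([-72,-119]);print(g)
print(goal(g,350,A+.07,(127.2,509.4,292.2,2.897)))
E
```

```text
-110 -12.0 28.0
-100 -13.0 28.0
-90 -15.0 28.0
-80 13.0 28.0
-70 -16.0 28.0
-60 -17.0 17.0
-50 -17.0 17.0
-40 -17.0 17.0
-30 -17.0 17.0
-20 -17.0 16.0
-10 -19.0 21.0
0 12.0 22.0
10 -21.0 21.0
20 -17.0 16.0
30 -17.0 14.0
40 -17.0 16.0
50 -17.0 16.0
60 -17.0 16.0
70 -17.0 16.0
80 -20.0 19.0
90 -19.0 20.0
100 -16.0 14.0
[ 523.55772762 -125.58061735]
[-538.33 -520.1   -57.8    26.06]
```

carry_out(deltas=[[[0, 0, -60, 0], [0, 0, -60, 0], [-538, -520, -60, 26], [-538, -520, -60, 26], [-538, -520, -60, 26], [-538, -520, -60, 26], [-538, -520, -60, 26], [-538, -520, -60, 26], [-538, -520, -60, 26], [-538, -520, -60, 26], [-538, -520, -60, 26], [-538, -520, -60, 26], [-538, -520, -60, 26], [-538, -520, -60, 26], [-538, -520, -60, 26], [-538, -520, -60, 26], [-538, -520, -60, 26], [-538, -520, -60, 26], [-538, -520, -60, 26], [-538, -520, -60, 26]]], fingers=44)

```text
time: 2.1
tool_pos: [522.7, -124.8, 352.0]
tcp_rot: [-3.141, 0.0, 0.629]
contact_force: [-1.1, 0.0, 0.4]
grip_width: 44.2
```

carry_out(deltas=[[[0, 0, 50, 0], [0, 0, 100, 0], [0, 0, 150, 0], [0, 0, 180, 0], [0, 0, 180, 0]]])

```text
time: 2.6
tool_pos: [520.7, -123.4, 168.9]
tcp_rot: [-3.134, 0.004, 0.63]
contact_force: [-1.1, -0.1, 0.9]
grip_width: 44.0
```

```bash
python3 - <<'E'
from h import *
p,d=bot.capture("scene");q,e=bot.capture("top")
u=proj("scene",[[523,-125,91]])[0].astype(int);w=proj("top",[[523,-125,91]])[0].astype(int);print(u,w)
f=lambda p,c:cv2.resize(p[c[1]-45:c[1]+45,c[0]-45:c[0]+45],(400,400),interpolation=cv2.INTER_CUBIC)
cv2.imwrite("pics/c3.png",np.hstack([f(p,u),f(q,w)]))
E
```

```text
[289 182] [367 192]
```

View pics/c3.png

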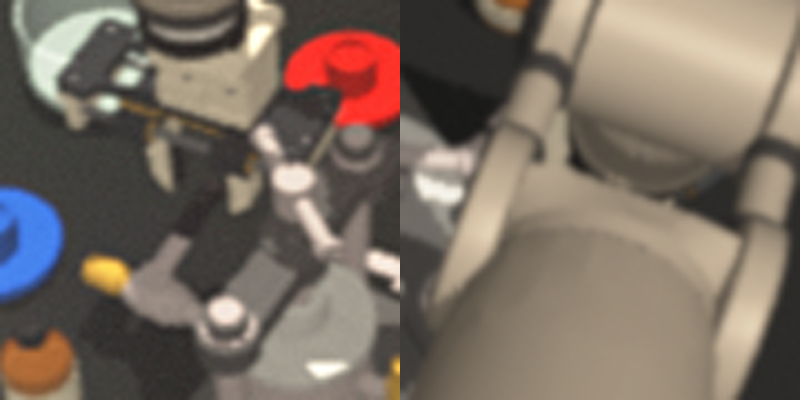

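carry_out(deltas=[[[-9, 0, 0, 0], [-9, 0, 16, 0], [-9, 0, 32, 0], [-9, 0, 32, 0], [-9, 0, 32, 0]]])

```text
time: 3.2
tool_pos: [516.3, -131.2, 141.9]
tcp_rot: [3.14, -0.001, 0.628]
contact_force: [-0.0, -0.7, 0.9]
grip_width: 44.3
```

carry_out(deltas=[[[0, 0, 0, 0], [0, 0, 0, 0], [0, 0, 0, 0], [0, 0, 0, 0], [0, 0, 0, 0]]], fingers=8)

```text
time: 3.7
tool_pos: [516.0, -130.8, 140.5]
tcp_rot: [3.141, -0.0, 0.628]
contact_force: [-0.0, 0.3, 2.2]
grip_width: 16.0
```

```bash
python3 - <<'E'
from h import *
o=bot.get_obs();print({k:np.round(o[k],2) for k in o});print(w2v(o["tool_pos"]))
E
```

```text
{'time': np.float64(3.7), 'joint_positions': array([-0.39,  0.53,  1.7 ,  0.  ,  0.92,  0.55]), 'dq': array([ 0.,  0.,  0.,  0., -0.,  0.]), 'tau': array([ 1.600e-01, -4.578e+01, -1.877e+01,  2.000e-02, -2.000e-01,
       -1.300e-01]), 'tool_pos': array([ 515.96, -130.8 ,  140.48]), 'tcp_rot': array([ 3.14, -0.  ,  0.63]), 'contact_force': array([-0.04,  0.31,  2.25]), 'moment': array([-0.12,  0.25, -0.06]), 'grip_width': np.float64(15.97)}
[ -81.20615067 -119.44713377]
```

carry_out(deltas=[[[0.6, 9.9, 0, -1.4], [2.4, 19.7, 0, -2.8], [5.4, 29.1, 0, -4.2], [9.5, 38.2, 0, -5.6], [14.7, 46.6, 0, -7], [19.9, 53.3, 0, -8.2], [19.9, 53.3, 0, -8.2], [19.9, 53.3, 0, -8.2], [19.9, 53.3, 0, -8.2]]])

```text
time: 4.6
tool_pos: [563.6, -162.9, 140.6]
tcp_rot: [3.14, 0.001, 1.341]
contact_force: [2.3, -4.4, 0.6]
grip_width: 15.5
```

```bash
python3 - <<'E'
from h import *
o=bot.get_obs();p=w2v(o["tool_pos"]);print(p,o["moment"],np.degrees(o["tcp_rot"][2]-A), np.degrees(np.arctan2(-114.3-p[1],-p[0])))
E
```

```text
[ -57.57306281 -171.78813563] [-0.90518743 -0.26526764 -0.05082654] 45.14307428422837 44.957709742026935
```

carry_out(deltas=[[[0, 0, 0, 0], [0, 0, 0, 0], [0, 0, 0, 0], [0, 0, -50, 0], [0, 0, -100, 0], [0, 0, -150, 0], [0, 0, -210, 0], [0, 0, -210, 0], [0, 0, -210, 0]]], fingers=44)

```text
time: 5.5
tool_pos: [563.6, -162.1, 352.2]
tcp_rot: [3.137, 0.0, 1.343]
contact_force: [-0.4, -0.3, 0.1]
grip_width: 43.8
```

```bash
python3 - <<'E'
from h import *
print(goal(v2w([0,0]),350,1.41),bot.get_obs()["tool_pos"])
E
```

```text
[161.8  -79.82   2.23  -0.76] [ 563.58091196 -162.12681063  352.22848737]
```

```bash
python3 - <<'E'
from h import *
print(proj("top",[[*v2w([0,0]),250]]),plane("top",[[314.5,180],[293,179],[336.3,183]],243))
p,d=bot.capture("top");c=p[130:230,280:390]
cv2.imwrite("pics/c4.png",cv2.resize(c,(660,600),interpolation=cv2.INTER_CUBIC))
E
```

```text
[[314.47036805 179.87987169]] [[523.66428427  13.52953517 243.        ]
 [526.64143159  63.55036975 243.        ]
 [515.93135789 -37.03672856 243.        ]]
```

carry_out(deltas=[[[50, -25, 0, -0.8], [100, -50, 0, -0.8], [150, -75, 0, -0.8], [162, -80, 0, -0.8], [162, -80, 0, -0.8], [162, -80, 0, -0.8]]])

```text
time: 6.15
tool_pos: [521.3, 14.0, 348.3]
tcp_rot: [-3.138, 0.0, 1.415]
contact_force: [0.1, -0.3, 0.5]
grip_width: 44.0
```

View pics/c4.png

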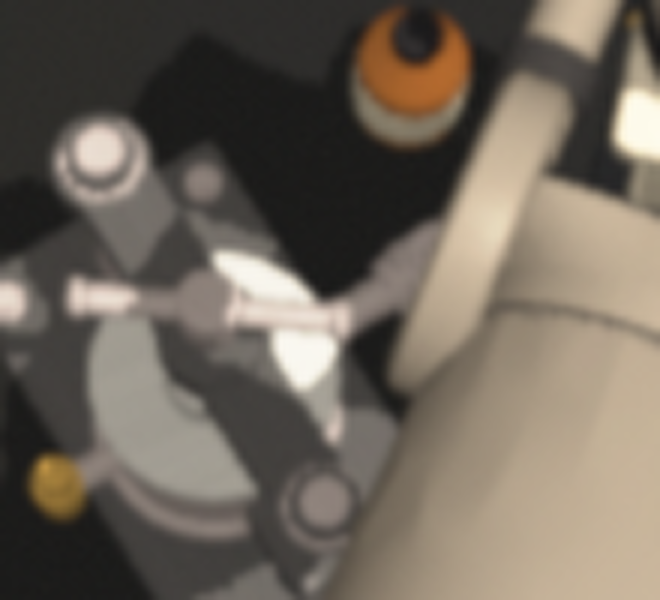

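carry_out(deltas=[[[0, 1, 32, 0], [0, 1, 64, 0], [0, 1, 64, 0], [0, 1, 64, 0]]])

```text
time: 6.55
tool_pos: [523.0, 12.4, 285.8]
tcp_rot: [-3.139, 0.0, 1.412]
contact_force: [0.7, 0.3, 0.7]
grip_width: 44.1
```

carry_out(deltas=[[[0, 0, 0, 0], [0, 0, 0, 0], [0, 0, 0, 0], [0, 0, 0, 0]]], fingers=18)

```text
time: 6.95
tool_pos: [522.8, 13.4, 287.3]
tcp_rot: [3.14, 0.0, 1.413]
contact_force: [-1.8, 0.5, 5.4]
grip_width: 25.5
```

carry_out(deltas=[[[0, 0, -0.2, -1.6], [0, 0, -0.4, -3.2], [0, 0, -0.5, -4.8], [0, 0, -0.7, -6.4], [0, 0, -0.9, -8], [0, 0, -1.1, -9.6], [0, 0, -1.2, -11.2], [0, 0, -1.4, -12.8], [0, 0, -1.6, -14.4], [0, 0, -1.8, -16], [0, 0, -2.0, -17.6], [0, 0, -2.1, -19.2], [0, 0, -2.3, -20.8], [0, 0, -2.5, -22.4], [0, 0, -2.7, -24], [0, 0, -2.8, -25.6], [0, 0, -3.0, -27.2], [0, 0, -3.2, -28.8], [0, 0, -3.4, -30.4], [0, 0, -3.6, -32]]])

```text
time: 8.95
tool_pos: [523.3, 15.1, 290.9]
tcp_rot: [-3.141, 0.004, -2.071]
contact_force: [0.1, 6.5, 5.6]
grip_width: 25.2
```

```bash
python3 - <<'E'
from h import *
o=bot.get_obs();print({k:np.round(o[k],2) for k in("joint_positions","contact_force","moment","grip_width","tcp_rot")})
p,d=bot.capture("scene");np.save("pics/s5.npy",d)
u=proj("scene",[[*V,236]])[0].astype(int)
cv2.imwrite("pics/c5.png",cv2.resize(p[u[1]-60:u[1]+60,u[0]-70:u[0]+70],(700,600),interpolation=cv2.INTER_CUBIC))
E
```

```text
{'joint_positions': array([-0.12,  0.34,  1.53,  0.  ,  1.27, -2.76]), 'contact_force': array([0.09, 6.53, 5.61]), 'moment': array([ 1.28,  0.35, -0.22]), 'grip_width': np.float64(25.17), 'tcp_rot': array([-3.14,  0.  , -2.07])}
```

View pics/c5.png

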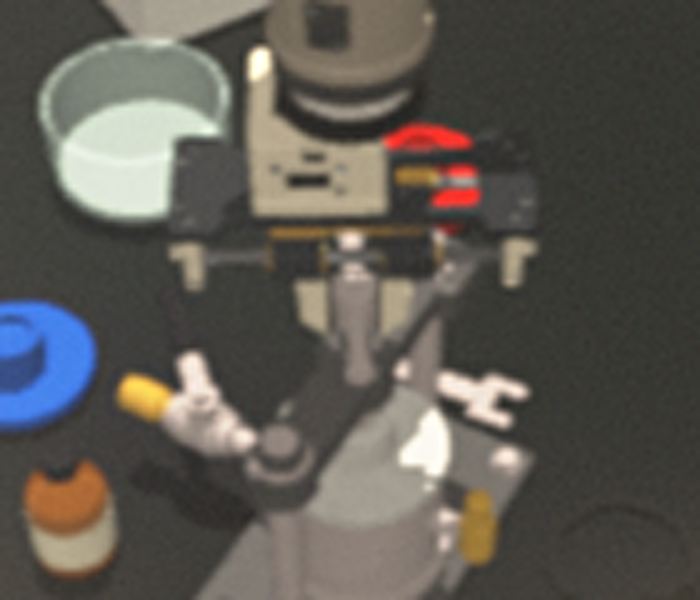

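carry_out(deltas=[[[0, 0, 0, 0], [0, 0, 0, 0], [0, 0, 0, 0], [0, 0, -45, 0], [0, 0, -45, 0], [0, 0, -45, 1.7], [0, 0, -45, 3.4], [0, 0, -45, 5.1], [0, 0, -45, 6.8], [0, 0, -45, 8.5], [0, 0, -45, 10.2], [0, 0, -45, 11.9], [0, 0, -45, 13.6], [0, 0, -45, 15.3], [0, 0, -45, 17], [0, 0, -45, 18.7], [0, 0, -45, 20.4], [0, 0, -45, 22.1], [0, 0, -45, 23.8], [0, 0, -45, 25.5]]], fingers=44)

```text
time: 11.0
tool_pos: [522.9, 13.2, 334.5]
tcp_rot: [-3.141, 0.0, 1.974]
contact_force: [-0.1, -0.1, -0.1]
grip_width: 44.0
```

carry_out(deltas=[[[0, 0, 0, 1.7], [0, 0, 0, 3.4], [0, 0, 0, 5.1], [0, 0, 0, 6.8], [0, 0, 0, 8.5], [0, 0, 0, 10.2], [0, 0, 0, 10.5], [0, 0, 0, 10.5], [0, 0, 0, 10.5]]])

```text
time: 11.9
tool_pos: [522.8, 13.4, 334.7]
tcp_rot: [-3.141, 0.0, 1.067]
contact_force: [0.9, -0.3, -0.3]
grip_width: 43.7
```

carry_out(deltas=[[[1, 0, 22, 0], [1, 0, 45, 0], [1, 0, 45, 0], [1, 0, 45, 0]]])

```text
time: 12.3
tool_pos: [523.4, 14.3, 290.1]
tcp_rot: [-3.141, 0.0, 1.065]
contact_force: [0.4, -0.4, 0.0]
grip_width: 44.1
```

carry_out(deltas=[[[0, 0, 0, 0], [0, 0, 0, 0], [0, 0, 0, 0], [0, 0, 0, 0]]], fingers=18)

```text
time: 12.7
tool_pos: [523.1, 14.6, 290.6]
tcp_rot: [3.141, -0.001, 1.064]
contact_force: [-4.0, 1.6, 6.2]
grip_width: 24.9
```

carry_out(deltas=[[[0, 0, -0.2, -1.7], [0, 0, -0.4, -3.4], [0, 0, -0.6, -5.1], [0, 0, -0.8, -6.8], [0, 0, -0.9, -8.5], [0, 0, -1.1, -10.2], [0, 0, -1.3, -11.9], [0, 0, -1.5, -13.6], [0, 0, -1.7, -15.3], [0, 0, -1.9, -17], [0, 0, -2.1, -18.7], [0, 0, -2.3, -20.4], [0, 0, -2.5, -22.1], [0, 0, -2.6, -23.8], [0, 0, -2.8, -25.5], [0, 0, -3.0, -27.2], [0, 0, -3.2, -28.9], [0, 0, -3.4, -30.6], [0, 0, -3.6, -32.3], [0, 0, -3.8, -34]]])

```text
time: 14.7
tool_pos: [523.1, 14.6, 294.4]
tcp_rot: [3.141, 0.001, -2.246]
contact_force: [-2.8, 1.3, 6.1]
grip_width: 25.5
```

carry_out(deltas=[[[0, 0, -0.2, -1.7], [0, 0, -0.2, -2], [0, 0, -0.2, -2]]])

```text
time: 15.0
tool_pos: [523.1, 14.6, 294.6]
tcp_rot: [3.142, 0.001, -2.076]
contact_force: [-2.2, 1.3, 6.1]
grip_width: 25.1
```

carry_out(deltas=[[[0, 0, 0, 0], [0, 0, 0, 0], [0, 0, 0, 0], [0, 0, -45, 0], [0, 0, -45, 0], [0, 0, -45, 1.7], [0, 0, -45, 3.4], [0, 0, -45, 5.1], [0, 0, -45, 6.8], [0, 0, -45, 8.5], [0, 0, -45, 10.2], [0, 0, -45, 11.9], [0, 0, -45, 13.6], [0, 0, -45, 15.3], [0, 0, -45, 17], [0, 0, -45, 18.7], [0, 0, -45, 20.4], [0, 0, -45, 22.1], [0, 0, -45, 23.8], [0, 0, -45, 25.5]]], fingers=44)

```text
time: 17.0
tool_pos: [523.4, 14.2, 338.5]
tcp_rot: [3.142, 0.0, 1.974]
contact_force: [-0.5, 0.1, -0.2]
grip_width: 44.1
```

```bash
python3 - <<'E'
from h import *
p,d=bot.capture("scene");np.save("pics/s6.npy",d)
u=proj("scene",[[*V,236]])[0].astype(int);print(u)
x0,y0=u[0]-50,u[1]-30
cv2.imwrite("pics/c6.png",cv2.resize(p[u[1]-45:u[1]+45,u[0]-50:u[0]+50],(600,540),interpolation=cv2.INTER_CUBIC))
uv,P=cloud("scene",d,u[0]-40,u[1]-30,u[0]+40,u[1]+35);w=w2v(P)
k=(P[:,2]>236)&(P[:,2]<256)&(np.hypot(*w.T)<60)
n=k&(np.hypot(*w.T)>18);q=w[n];print(n.sum(),q.min(0),q.max(0),P[n][:,2].min(),P[n][:,2].max())
a=np.arctan2(q[:,1],q[:,0]);print("bar angle",np.degrees(np.angle(np.exp(2j*a).mean())/2)%180)
E
```

```text
[309 179]
77 [-33.98543583 -19.36509099] [52.2252551  36.62042873] 238.59254961038835 253.20847587038986
bar angle 31.855280215881756
```

View pics/c6.png

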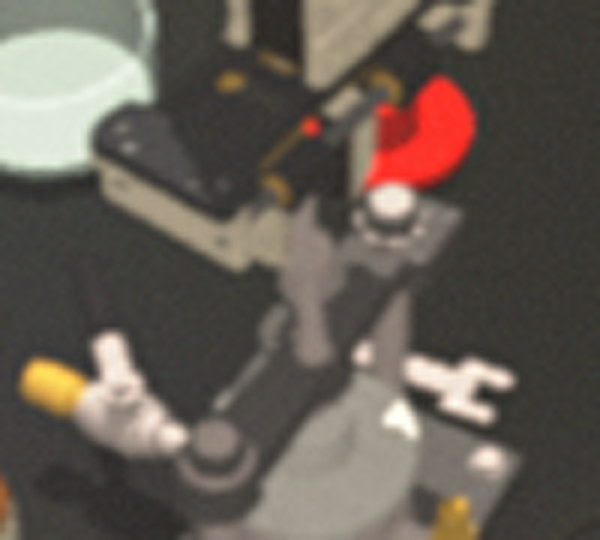

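carry_out(deltas=[[[0, 0, 0, 1.7], [0, 0, 0, 3.4], [0, 0, 0, 5.1], [0, 0, 0, 6.8], [0, 0, 0, 8.5], [0, 0, 0, 10.2], [0, 0, 0, 10.5], [0, 0, 22, 10.5], [0, 0, 44, 10.5], [0, 0, 44, 10.5], [0, 0, 44, 10.5]]])

```text
time: 18.15
tool_pos: [523.5, 14.3, 295.1]
tcp_rot: [-3.141, -0.0, 1.067]
contact_force: [1.8, -0.2, 1.3]
grip_width: 44.0
```

carry_out(deltas=[[[0, 0, 0, 0], [0, 0, 0, 0], [0, 0, 0, 0], [0, 0, 0, 0]]], fingers=18)

```text
time: 18.55
tool_pos: [523.1, 14.6, 295.6]
tcp_rot: [3.141, -0.001, 1.065]
contact_force: [-3.5, 1.2, 4.5]
grip_width: 25.1
```

carry_out(deltas=[[[0, 0, -0.2, -1.7], [0, 0, -0.4, -3.4], [0, 0, -0.6, -5.1], [0, 0, -0.8, -6.8], [0, 0, -0.9, -8.5], [0, 0, -1.1, -10.2], [0, 0, -1.3, -11.9], [0, 0, -1.5, -13.6], [0, 0, -1.7, -15.3], [0, 0, -1.9, -17], [0, 0, -2.1, -18.7], [0, 0, -2.3, -20.4], [0, 0, -2.5, -22.1], [0, 0, -2.6, -23.8], [0, 0, -2.8, -25.5], [0, 0, -3.0, -27.2], [0, 0, -3.2, -28.9], [0, 0, -3.4, -30.6], [0, 0, -3.6, -32.3], [0, 0, -3.8, -34]]])

```text
time: 20.55
tool_pos: [523.1, 14.6, 299.4]
tcp_rot: [3.141, 0.001, -2.246]
contact_force: [-3.9, 2.1, 5.4]
grip_width: 25.1
```

```bash
python3 - <<'E'
from h import *
o=bot.get_obs();print({k:np.round(o[k],3) for k in("joint_positions","contact_force","moment","grip_width","tcp_rot","tool_pos")})
y=o["tcp_rot"][2];piv=np.array([594.4,58.0])
tx=np.array([np.cos(y),np.sin(y)]);ty=np.array([np.sin(y),-np.cos(y)])
p=v2w([0,0]);r=p-piv   # screw axis about pivot
for k in range(1,15):
    t=-np.radians(8*k);c,s=np.cos(t),np.sin(t)
    D=np.array([[c,-s],[s,c]])@r-r;print([round(D@tx,1),round(D@ty,1),0,1.6*k])
E
```

```text
{'joint_positions': array([-1.190e-01,  3.330e-01,  1.517e+00,  1.000e-03,  1.291e+00,
       -2.586e+00]), 'contact_force': array([-3.929,  2.054,  5.364]), 'moment': array([ 0.375,  0.716, -0.202]), 'grip_width': np.float64(25.123), 'tcp_rot': array([ 3.141e+00,  1.000e-03, -2.246e+00]), 'tool_pos': array([523.056,  14.574, 299.367])}
[np.float64(-4.7), np.float64(10.8), 0, 1.6]
[np.float64(-10.9), np.float64(20.9), 0, 3.2]
[np.float64(-18.5), np.float64(30.0), 0, 4.800000000000001]
[np.float64(-27.2), np.float64(38.0), 0, 6.4]
[np.float64(-37.0), np.float64(44.6), 0, 8.0]
[np.float64(-47.6), np.float64(49.9), 0, 9.600000000000001]
[np.float64(-58.8), np.float64(53.6), 0, 11.200000000000001]
[np.float64(-70.4), np.float64(55.7), 0, 12.8]
[np.float64(-82.2), np.float64(56.2), 0, 14.4]
[np.float64(-94.0), np.float64(55.1), 0, 16.0]
[np.float64(-105.5), np.float64(52.3), 0, 17.6]
[np.float64(-116.5), np.float64(47.9), 0, 19.200000000000003]
[np.float64(-126.7), np.float64(42.1), 0, 20.8]
[np.float64(-136.1), np.float64(34.8), 0, 22.400000000000002]
```

carry_out(deltas=[[[-4.7, 10.8, 0, 1.6], [-10.9, 20.9, 0, 3.2], [-18.5, 30, 0, 4.8], [-27.2, 38, 0, 6.4], [-37, 44.6, 0, 8], [-47.6, 49.9, 0, 9.6], [-58.8, 53.6, 0, 11.2], [-70.4, 55.7, 0, 12.8], [-82.2, 56.2, 0, 14.4], [-94, 55.1, 0, 16], [-105.5, 52.3, 0, 17.6], [-116.5, 47.9, 0, 19.2], [-126.7, 42.1, 0, 20.8], [-136, 34.8, 0, 22.4], [-136, 34.8, 0, 22.4], [-136, 34.8, 0, 22.4]]])

```text
time: 22.15
tool_pos: [582.2, 142.8, 299.5]
tcp_rot: [3.139, -0.001, 2.077]
contact_force: [-0.3, 3.8, 4.9]
grip_width: 25.4
```

carry_out(deltas=[[[0, 0, 0, 0], [0, 0, 0, 0], [0, 0, 0, 0], [0, 0, -40, 0], [0, 0, -80, 0], [0, 0, -80, 0]]], fingers=60)

```text
time: 22.75
tool_pos: [583.2, 141.8, 384.5]
tcp_rot: [3.132, 0.004, 2.076]
contact_force: [0.2, 0.4, -0.2]
grip_width: 59.3
```

```bash
python3 - <<'E'
from h import *
o=bot.get_obs();print(o["tool_pos"],o["tcp_rot"],o["joint_positions"].round(2))
print("to clear", goal([400,300],380,o["tcp_rot"][2]))
print("above lid",goal(v2w([0,0]),330,A))
E
```

```text
[583.23763787 141.77527523 384.54213842] [3.13183928 0.0043464  2.07631279] [ 0.11  0.43  1.13 -0.    1.56 -0.39]
to clear [227.17 -83.7    4.54   0.  ]
above lid [ -82.72 -115.43   54.54   17.45]
```

carry_out(deltas=[[[50, -18, 0, 0], [100, -36, 0, 0], [145, -54, 0, 0], [190, -70, 0, 0], [227, -84, 0, 0], [227, -84, 0, 0], [227, -84, 0, 0]]])

```text
time: 23.45
tool_pos: [398.0, 300.0, 378.4]
tcp_rot: [3.142, 0.001, 2.079]
contact_force: [-0.3, -0.5, -0.7]
grip_width: 59.9
```

```bash
python3 - <<'E'
from h import *
p,d=bot.capture("top");np.save("pics/t7.npy",d);cv2.imwrite("pics/t7.png",p)
cv2.imwrite("pics/c7.png",cv2.resize(p[110:250,230:400],(680,560),interpolation=cv2.INTER_CUBIC))
uv,P=cloud("top",d,290,150,350,240);w=w2v(P)
for lo,hi in((139,148),(108,118)):
    k=(P[:,2]>lo)&(P[:,2]<hi)&(np.hypot(*w.T)<60)
    print(lo,k.sum(),cv2.minEnclosingCircle(w[k].astype(np.float32)),w[k].mean(0),P[k][:,2].mean())
uv,P=cloud("top",d,340,150,400,215);w=w2v(P);k=(P[:,2]>86)&(P[:,2]<104)&(p[uv[:,1],uv[:,0]].max(1)<70)
q=w[k];v=np.linalg.svd(q-q.mean(0))[2][0];print("lever",len(q),q.mean(0),v,np.degrees(np.arctan2(*v[::-1])), np.degrees(np.arctan2(-114.3-q.mean(0)[1],-q.mean(0)[0])))
uv,P=cloud("top",d,230,110,320,215);w=w2v(P)
k=(P[:,2]>180)&(P[:,2]<200)&(w[:,0]>20);q=w[k];v=np.linalg.svd(q-q.mean(0))[2][0];print("bridge",len(q),q.mean(0),np.degrees(np.arctan2(*v[::-1])))
k=(P[:,2]>242)&(P[:,2]<258);q=w[k];v=np.linalg.svd(q-q.mean(0))[2][0];print("bar",len(q),q.mean(0),np.degrees(np.arctan2(*v[::-1])),P[k][:,2].mean(),P[k][:,2].max())
E
```

```text
139 123 ((0.6464270949363708, -0.8837825655937195), 22.85472869873047) [ 0.89945504 -0.7033079 ] 142.33497882508104
108 1055 ((0.8341091871261597, -0.5344389081001282), 54.96096420288086) [-0.5089826   0.63670103] 112.61152847736541
lever 131 [ -47.64308567 -161.78834387] [-0.71728249 -0.69678248] -135.83057117777128 44.90680215320071
bridge 779 [110.71526668  67.72416657] 64.86579179448924
bar 216 [117.21103313  78.96306214] 90.23089421119403 252.86221605962152 257.99306752863424
```

View pics/c7.png

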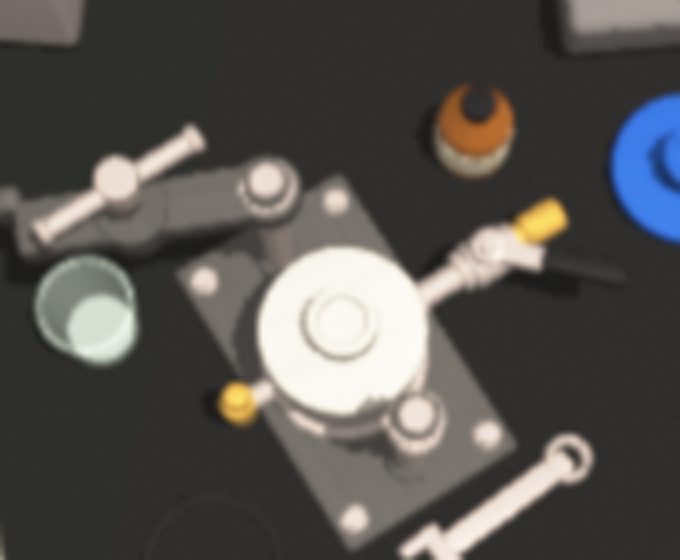

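```bash
python3 - <<'E'
from h import *
print(goal(v2w([0.6,-0.8]),340,A),goal(v2w([0.6,-0.8]),183,A))
E
```

```text
[-310.79  -29.97   38.31   17.46] [-310.79  -29.97  195.31   17.46]
```

carry_out(deltas=[[[-50, -5, 0, 1.7], [-100, -10, 0, 3.4], [-150, -15, 10, 5.1], [-200, -20, 20, 6.8], [-250, -25, 30, 8.5], [-300, -29, 38, 10.2], [-311, -30, 38, 11.9], [-311, -30, 38, 13.6], [-311, -30, 38, 15.3], [-311, -30, 38, 17], [-311, -30, 38, 17.5], [-311, -30, 38, 17.5], [-311, -30, 38, 17.5]]], fingers=85)

```text
time: 24.8
tool_pos: [523.1, 12.0, 340.2]
tcp_rot: [-3.141, 0.0, 0.549]
contact_force: [0.8, -0.1, -0.6]
grip_width: 85.3
```

```bash
python3 - <<'E'
from h import *
print(goal(v2w([0.6,-0.8]),183,A),bot.get_obs()["grip_width"])
E
```

```text
[ 6.7000e-01 -9.0000e-01  1.5721e+02 -5.0000e-02] 85.33512480306796
```

carry_out(deltas=[[[0.7, -0.9, 40, 0], [0.7, -0.9, 80, 0], [0.7, -0.9, 115, 0], [0.7, -0.9, 140, 0], [0.7, -0.9, 150, 0], [0.7, -0.9, 156, 0], [0.7, -0.9, 156, 0], [0.7, -0.9, 156, 0]]])

```text
time: 25.6
tool_pos: [523.7, 14.2, 185.8]
tcp_rot: [3.14, -0.002, 0.55]
contact_force: [0.4, 1.9, 0.0]
grip_width: 84.9
```

carry_out(deltas=[[[0, 0, 0, 0], [0, 0, 0, 0], [0, 0, 0, 0], [0, 0, 0, 0], [0, 0, 0, 0]]], fingers=36)

```text
time: 26.1
tool_pos: [523.0, 14.3, 184.7]
tcp_rot: [3.142, -0.0, 0.549]
contact_force: [-0.2, -0.3, -0.0]
grip_width: 49.8
```

carry_out(deltas=[[[0, 0, 0, 0], [0, 0, 0, 0], [0, 0, 0, 0]]])

```text
time: 26.4
tool_pos: [522.9, 14.5, 184.7]
tcp_rot: [-3.141, 0.0, 0.549]
contact_force: [-0.2, 1.1, 2.2]
grip_width: 45.4
```

carry_out(deltas=[[[0, 0, -3, 0], [0, 0, -8, 0], [0, 0, -15, 0], [0, 0, -15, 0]]])

```text
time: 26.8
tool_pos: [523.5, 14.2, 200.5]
tcp_rot: [3.141, -0.001, 0.549]
contact_force: [0.4, -0.7, -5.8]
grip_width: 45.6
```

carry_out(deltas=[[[0, 0, -25, 0], [0, 0, -60, 0], [0, 0, -100, 0], [0, 0, -140, 0], [0, 0, -170, 0], [0, 0, -185, 0], [0, 0, -185, 0], [0, 0, -185, 0]]])

```text
time: 27.6
tool_pos: [522.6, 14.3, 383.7]
tcp_rot: [-3.141, 0.001, 0.549]
contact_force: [-0.8, 0.5, -6.8]
grip_width: 45.5
```

```bash
python3 - <<'E'
from h import *
o=bot.get_obs();print(o["tool_pos"],o["contact_force"],o["grip_width"])
print(goal([437.5,348],385,.15))
E
```

```text
[522.64855402  14.30912847 383.66422977] [-0.76546529  0.52681576 -6.76339755] 45.506696333299566
[ 101.58 -329.06   -1.34    4.58]
```

carry_out(deltas=[[[5, -15, 0, 0.3], [13, -42, 0, 0.8], [23, -74, 0, 1.2], [33, -108, 0, 1.7], [44, -142, 0, 2.2], [55, -178, 0, 2.7], [66, -212, 0, 3.2], [76, -246, 0, 3.6], [86, -278, 0, 4.1], [94, -304, 0, 4.4], [99, -321, 0, 4.6], [101.5, -329, 0, 4.6], [101.5, -329, 0, 4.6], [101.5, -329, 0, 4.6]]])

```text
time: 29.0
tool_pos: [438.0, 347.2, 383.8]
tcp_rot: [3.14, 0.001, 0.148]
contact_force: [0.3, 0.3, -4.9]
grip_width: 45.6
```

carry_out(deltas=[[[0, 0, 20, 0], [0, 0, 55, 0], [0, 0, 95, 0], [0, 0, 135, 0], [0, 0, 175, 0], [0, 0, 210, 0], [0, 0, 235, 0], [0, 0, 250, 0], [0, 0, 258, 0], [0, 0, 258, 0], [0, 0, 258, 0]]])

```text
time: 30.1
tool_pos: [438.6, 347.8, 127.5]
tcp_rot: [-3.141, -0.002, 0.147]
contact_force: [0.6, 0.4, -6.0]
grip_width: 45.7
```

```bash
python3 - <<'E'
from h import *
p,d=bot.capture("scene");u=proj("scene",[[437.5,348,20]])[0].astype(int);print(u,bot.get_obs()["tool_pos"])
cv2.imwrite("pics/c8.png",cv2.resize(p[u[1]-60:u[1]+50,u[0]-70:u[0]+70],(700,550),interpolation=cv2.INTER_CUBIC))
E
```

```text
[394 296] [438.6179351  347.99014063 127.80959695]
```

View pics/c8.png

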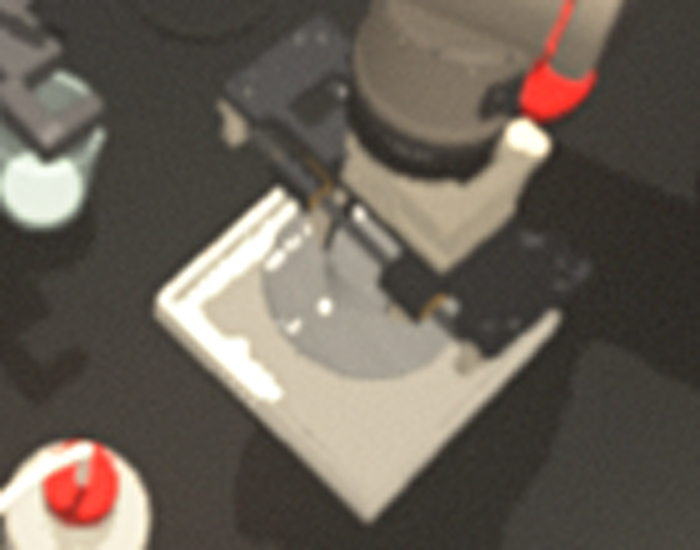

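carry_out(deltas=[[[0, 0, 10, 0], [0, 0, 20, 0], [0, 0, 26, 0], [0, 0, 29, 0], [0, 0, 30, 0], [0, 0, 31, 0], [0, 0, 31, 0], [0, 0, 31, 0]]])

```text
time: 30.95
tool_pos: [437.9, 348.0, 95.9]
tcp_rot: [-3.141, -0.0, 0.148]
contact_force: [0.1, -0.6, -6.6]
grip_width: 45.4
```

carry_out(deltas=[[[0, 0, 0.5, 0], [0, 0, 1, 0], [0, 0, 1.5, 0], [0, 0, 1.5, 0]]])

```text
time: 31.35
tool_pos: [437.9, 348.0, 94.7]
tcp_rot: [-3.141, -0.001, 0.148]
contact_force: [-1.8, -1.4, -0.5]
grip_width: 45.5
```

carry_out(deltas=[[[0, 0, 0.3, 0], [0, 0, 0.3, 0]]])

```text
time: 31.55
tool_pos: [437.9, 347.9, 94.6]
tcp_rot: [-3.141, -0.001, 0.148]
contact_force: [-2.9, -2.7, 4.7]
grip_width: 45.5
```

carry_out(deltas=[[[0, 0, 0, 0], [0, 0, 0, 0], [0, 0, 0, 0], [0, 0, 0, 0], [0, 0, 0, 0], [0, 0, -10, 0], [0, 0, -40, 0], [0, 0, -80, 0], [0, 0, -130, 0], [0, 0, -180, 0], [0, 0, -220, 0], [0, 0, -220, 0], [0, 0, -220, 0]]], fingers=85)

```text
time: 32.85
tool_pos: [437.8, 347.9, 315.3]
tcp_rot: [-3.141, -0.003, 0.148]
contact_force: [-0.0, -0.2, -0.6]
grip_width: 85.2
```

```bash
python3 - <<'E'
from h import *
print(goal([300,300],320,.15))
E
```

```text
[-1.4333e+02  2.7080e+01 -4.7400e+00 -2.0000e-02]
```

carry_out(deltas=[[[-45, 8, 0, 0], [-90, 16, 0, 0], [-130, 24, 0, 0], [-130, 24, 0, 0], [-130, 24, 0, 0]]])

```text
time: 33.35
tool_pos: [312.2, 304.8, 313.3]
tcp_rot: [3.141, 0.001, 0.149]
contact_force: [-0.6, -0.7, 0.3]
grip_width: 85.1
```

```bash
python3 - <<'E'
from h import *
p,d=bot.capture("top");cv2.imwrite("pics/t9.png",p);s,e=bot.capture("scene")
c0=proj("top",[[437.5,348,40]])[0].astype(int)
uv,P=cloud("top",d,c0[0]-40,c0[1]-40,c0[0]+40,c0[1]+40)
for lo,hi in((16,26),(46,58)):
    k=(P[:,2]>lo)&(P[:,2]<hi)&(np.hypot(P[:,0]-437.5,P[:,1]-348)<64);q=P[k]
    if k.sum()>3: print(lo,k.sum(),q.mean(0),np.linalg.lstsq(np.c_[q[:,:2]-q[:,:2].mean(0),np.ones(len(q))],q[:,2],rcond=None)[0])
uv,P=cloud("top",d,340,150,400,215);w=w2v(P);k=(P[:,2]>86)&(P[:,2]<104)&(p[uv[:,1],uv[:,0]].max(1)<70)
q=w[k];print("lever",np.degrees(np.arctan2(-114.3-q.mean(0)[1],-q.mean(0)[0])))
uv,P=cloud("top",d,230,110,320,215);w=w2v(P);k=(P[:,2]>242)&(P[:,2]<258);q=w[k];print("bar",q.mean(0))
a=cv2.resize(p[100:330,140:480],(680,460));b=cv2.resize(s[90:390,120:460],(520,460))
cv2.imwrite("pics/c9.png",cv2.resize(a,(800,541)))
E
```

```text
16 868 [436.28328589 345.13437442  22.09871707] [1.59896383e-03 1.30094817e-03 2.20987171e+01]
46 154 [437.79955203 345.53796603  50.78477711] [-9.58033046e-03 -4.79128812e-03  5.07847771e+01]
lever 44.883978771193064
bar [117.28247896  78.2717821 ]
```

View pics/c9.png

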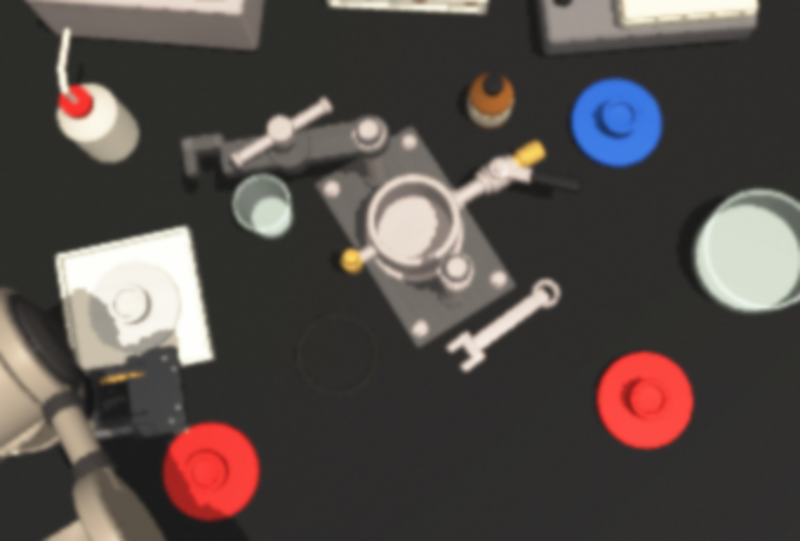

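The lid lies flat and boss upward in the tray at about (130,305). The pot is open, the bridge is aside, the lever is at 45°, and the bystanders have not moved. I'm handing the job in.

```bash
python3 -c "
from plant import bot
print(bot.close_job())"
```

```text
the job is handed in; nothing more can be done
None
```

The vessel is open and the lid sits in the white tray; I handed the job in at about 33.5 s of the 72 s allowed. The hand-in gave no verdict.

| Item | What I did | Last check |
|---|---|---|
| Vent lever | Gripped and turned to half open | 44.9° in the final image |
| T-handle | Gripped by the hub and unscrewed about 510° in three strokes | About 9.5 rad; set against the bridge's swing, the bar angle showed no slip |
| Bridge | Swung aside by the hub | About 112° (1.95 rad), unchanged at the end |
| Lid | Lifted off by its boss and lowered until the tray took its weight (about 5 N), then released | Flange top 22 mm and boss top 51 mm above the bench (22 and 52 expected), level to within about 0.5°, about 3 mm off the tray centre |

The T-handle was not fully tight at the start: its bar stood about 0.6 rad past the tight position. I stopped at the absolute value of about 9.4 given in the task, so it turned slightly less than three full half turns from where it began.

The other things on the bench look unmoved in the final picture. I checked that by eye, not by measurement. No check failed.

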